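# Key the watch stand into its winder

### The arm

A 6-joint arm with a two-finger parallel gripper is mounted at the origin on the work surface. World frame = base frame: x ahead of the robot, y to its left, z up, the work surface at z = 0. Lengths are in m, angles in degrees, forces in N, time in s.
With the tool pointing down it reaches from about 0.325 to 0.85 m from the base axis. Payload 15.5 kg.
Tool frame: the origin (TCP) lies midway between the tips of the shut fingers; the grasp point (between the pads) lies 19 mm behind it; y points along the fingers, x is the direction in which the jaws open and shut, and the axes are right-handed (so a half turn about y gives the same grasp; the last joint's range is limited). The gripper opens to 91 mm and grips with 3 to 60 N. Pads are 32 mm wide; open, the fingers measure 118 mm over their backs; the gripper's body (76 mm by 178 mm) begins 60 mm behind the grasp point.
Start: joints at [-70.789, 28.281, 77.091, -0, 74.628, -5.472], TCP at [0.261, -0.568, 0.214] pointing down, gripper open.
Joint ranges: [-166.48, 166.48], [-47.26, 123.95], [12.59, 153.08], [-70.14, 250.14], [6.76, 159.57], [-176.63, 176.63]. Speed limits (degrees/s): [108.29, 108.29, 147.25, 172.46, 172.46, 172.46].

### API

Orientations are given as a 3x3 rotation matrix whose columns are the frame's x, y, z axes.
In Python, from bench import ctrl gives the robot as it stands. The module is installed in compiled form; this text tells all that it offers. Calls block until the motion is done:
- ctrl.goto(position, orientation): joint-space move of the TCP to a pose.
- ctrl.move_l(position, vel=0.15, ori=None, contact_N=None): straight line of the TCP; ori=None keeps the orientation; vel is the mean speed in m/s. With contact_N (N) it stops when the force on the tool has changed by that much, and returns True; else False.
- ctrl.movej(angles): joint-space move.
- ctrl.command_gripper(opening): opening from 0.0 (shut) to 1.0 (fully open); the grip force is fixed at half the most; returns when the fingers have stopped.
- ctrl.sleep(seconds).
- ctrl.ik(position, orientation): joint angles nearest the present ones, or None.
- ctrl.read_camera(name): name is "scene" or "top" or "wrist"; returns the picture (384x512x3 uint8, blue, green, red); there is no depth.
- ctrl.camera_params(name): a dict with "fx", "fy", "cx", "cy" (pixels), "D" ([k1, k2, p1, p2, k3] as OpenCV has them; the pictures are not rectified), "pose" (4x4, takes a point from camera to world coordinates); the wrist camera has in their place "T_tool_cam" (4x4, takes a point from camera to tool coordinates, whose origin is the TCP and whose axes are the tool frame's). Camera axes: x right, y up, looking along -z (the intrinsics and any distortion apply to the point x, -y, -z); pixel columns grow to the right and rows downward; lengths in m; the calibration is good to about 2 mm. A picture is of the moment at which its call begins: read the wrist's pose just before it. camera_params takes no time and is no camera call.
A pose or a line that the arm cannot do raises ctrl.MotionError and nothing moves.
- ctrl.sign_off(): hands the job in, once; it reports no verdict.
Readings, each from a call of its own:
- ctrl.current_t(): time.
- ctrl.current_q(): joint angles.
- ctrl.current_dq(): joint speeds.
- ctrl.current_effort(): joint torques, N m.
- ctrl.current_tool_pos(): TCP position.
- ctrl.current_eef_rot(): TCP orientation.
- ctrl.current_contact_force(): force on the tool from outside, world axes, zero at the start.
- ctrl.current_wrist_torque(): the same for the moment, N m.
- ctrl.current_grip_width(): opening from 0.0 (shut) to 1.0 (fully open).
Only numpy, scipy, OpenCV 4.12 (cv2) and the standard library are available. Lean on these libraries where they do the work, as an engineer would, in place of code of your own. Each camera call takes 0.05 s, during which the arm holds its last target.

### The job

The blue silicone watch stand is only perched in the white cup of the watch winder, because the lugs hidden under its disc do not line up with the pockets below. Take it by its upright bar, turn it in the cup until the lugs drop into the pockets and it sits fully home and level in the cup, then let go. Leave the other things on the mirror tray where they are.

Things in the scene. Friction and masses are not known exactly. Their poses are not given: they have to be found in the camera images.
- stand_grip (a point): Blue-grey hard silicone watch stand, loose, 0.13 to 0.23 kg. Point: middle of its upright grip bar, 64 mm long along the stand's x, 24 mm thick along y (grasp across y), reaching from 20 mm below the point to 20 mm above. The bar stands on a disc of 84 mm diameter, 12 mm thick, its top 20 mm below the point. z: the stand's axis, up out of the cup, leaning with the cup at the start.
- stand_foot (a point): Underside of the stand's lugs, on its axis, 40 mm below the bar's middle. Under the disc are three lugs, 8 mm tall, 16 mm wide, 120 degrees apart (one along the stand's +x), hidden in the cup. At the start they rest on the cup's ledge. The stand has 3 mm of side play either way in the cup.
- seat (a point): Centre of the ledge in the winder's white cup, fixed, leaning 30 degrees to the front. z: the cup's axis, out of the mouth, up and towards the robot; y level, to the winder's left. Perched, the bar's middle is 40 mm above this point; home, 32 mm. The ledge has three pockets 120 degrees apart, 28 mm wide, 12 mm deep, unseen; where they lie round the axis is unknown and not told by this frame.
- rim (a point): Centre of the cup's mouth, 14 mm above the seat along the axis; wall 90 mm inside, 116 mm outside diameter. Perched, the disc's top is 6 mm above the rim; home, 2 mm below. A turn of 30 to 90 degrees either way brings the lugs over the pockets (at least 5 degrees play each side); a light push of a few N along the axis drops them in. Then the lugs stop it turning (drive slips at 2 N m, harmless).
- bottle_mid (a point): Bystander, loose on the tray: oval amber glass bottle, 34 x 64 mm and 107 mm tall with its round gold cap; point at half height, z up.
- incense_mid (a point): Bystander, loose on the tray: round green ceramic incense holder, 68 mm across, 52 mm tall; point at half height, z up.
- canister_mid (a point): Bystander, loose on the tray: glass cylinder with a metal flip-top lid, 60 mm across, 92 mm tall; point at half height, z up.
Things that resemble listed ones, but are neither listed nor needed, are in the scene too. What is shaped like the part that bears incense_mid but orange or yellow is not meant.

How it is judged:
By the outcome, as a careful person would: the job done as asked, in the order asked, and still so for the second after the job is handed in, with the robot touching nothing.
It also fails if it takes over 45 s, if anything falls off the work surface, if the arm or the gripper's body presses on something with over 40 N, if the wrist force passes 120 N, or if a joint passes its speed limit or range.

## Working session

There is one attempt and no reset: what is moved stays moved. The work goes in short steps, each a Python script; the robot and the scene stay as the last script left them, time stands still between calls to the robot, and variables do not carry over. Pictures are saved under pics/ and viewed, and the job is handed in when it is done.

```bash
mkdir -p pics; ls
python3 - <<'E'
from bench import ctrl
import cv2, numpy as np
np.set_printoptions(precision=4,suppress=True)
for n in ("scene","top","wrist"):
    im=ctrl.read_camera(n); cv2.imwrite(f"pics/a_{n}.png",im)
    print(n,ctrl.camera_params(n))
print(ctrl.current_t(),ctrl.current_tool_pos(),ctrl.current_eef_rot())
E
```

```text
pics
scene {'fx': 496.4613655788315, 'fy': 496.4613655788315, 'cx': 245.47818627300097, 'cy': 188.00313009054045, 'D': array([-0.1171,  0.    ,  0.    ,  0.    ,  0.    ]), 'pose': array([[-0.8294, -0.4625,  0.3132,  0.9937],
       [ 0.5585, -0.6978,  0.4485,  0.4872],
       [ 0.0111,  0.5469,  0.8371,  1.0558],
       [ 0.    ,  0.    ,  0.    ,  1.    ]])}
top {'fx': 385.09819442270106, 'fy': 385.09819442270106, 'cx': 260.7651129484173, 'cy': 193.32142634707188, 'D': array([-0.0364,  0.    ,  0.    ,  0.    ,  0.    ]), 'pose': array([[ 0.0065,  0.987 , -0.1608,  0.504 ],
       [-1.    ,  0.0065, -0.0005, -0.0134],
       [ 0.0005,  0.1608,  0.987 ,  1.0299],
       [ 0.    ,  0.    ,  0.    ,  1.    ]])}
wrist {'fx': 317.8137239184209, 'fy': 317.8137239184209, 'cx': 256.1126777008642, 'cy': 191.61038029076784, 'D': array([-0.0363,  0.    ,  0.    ,  0.    ,  0.    ]), 'T_tool_cam': array([[ 1.    , -0.001 , -0.0005, -0.0002],
       [-0.0002,  0.2902, -0.957 , -0.1704],
       [ 0.0011,  0.957 ,  0.2902,  0.0821],
       [ 0.    ,  0.    ,  0.    ,  1.    ]])}
0.15 [ 0.2609 -0.5676  0.2135] [[ 0.4176 -0.0003  0.9086]
 [-0.9086  0.0008  0.4176]
 [-0.0009 -1.      0.0001]]
```

View pics/a_scene.png

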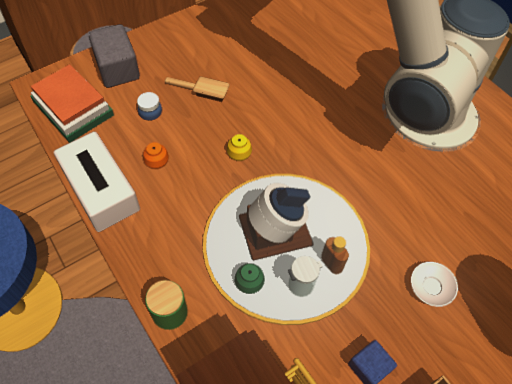

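View pics/a_top.png

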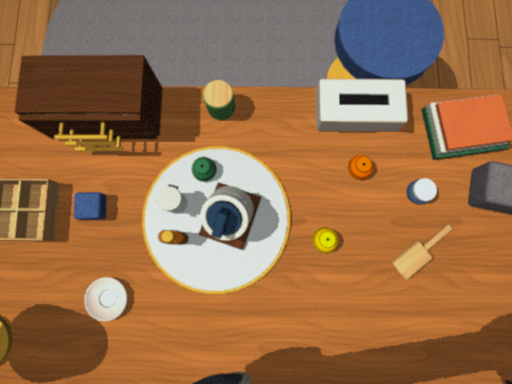

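View pics/a_wrist.png

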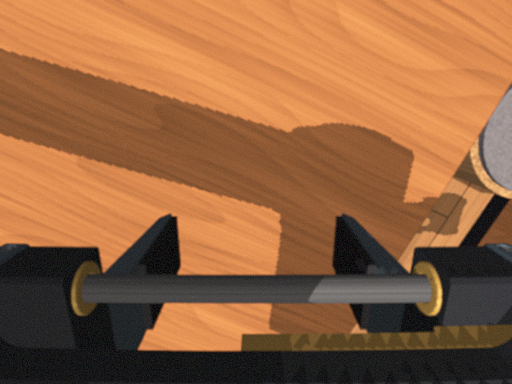

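The scene view shows the blue stand in the white cup at about (285,205), with the bottle at (336,255), the canister at (304,275) and the green incense holder at (250,277). In the top view the stand is at about (222,218). The orange and yellow look-alikes are off the tray. Next I'll enlarge the cup area.

Run:
```python
import cv2, numpy as np
a=cv2.imread('pics/a_scene.png')[165:305,205:370]; b=cv2.imread('pics/a_top.png')[145:275,140:295]
a=cv2.resize(a,None,fx=4.5,fy=4.2,interpolation=cv2.INTER_CUBIC)
b=cv2.resize(b,None,fx=4.5,fy=4.5,interpolation=cv2.INTER_CUBIC)
cv2.imwrite('pics/b_scene.png',a);cv2.imwrite('pics/b_top.png',b)
```

```text
(no output)
```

View pics/b_scene.png

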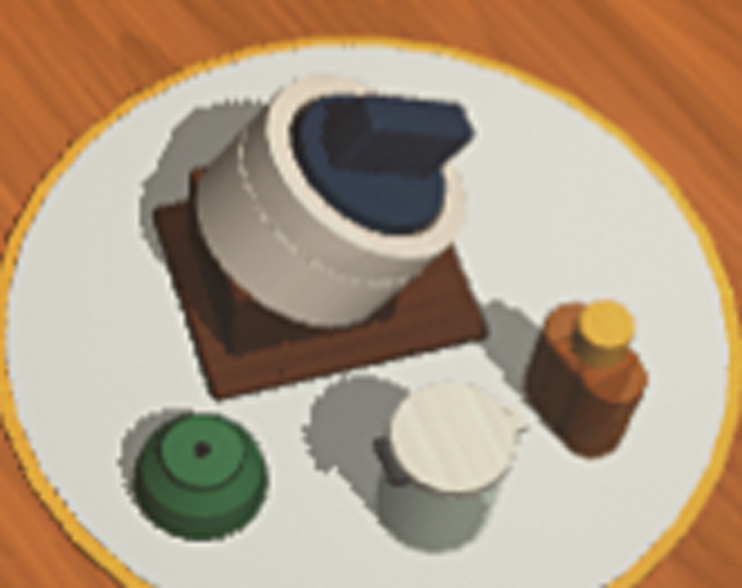

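View pics/b_top.png

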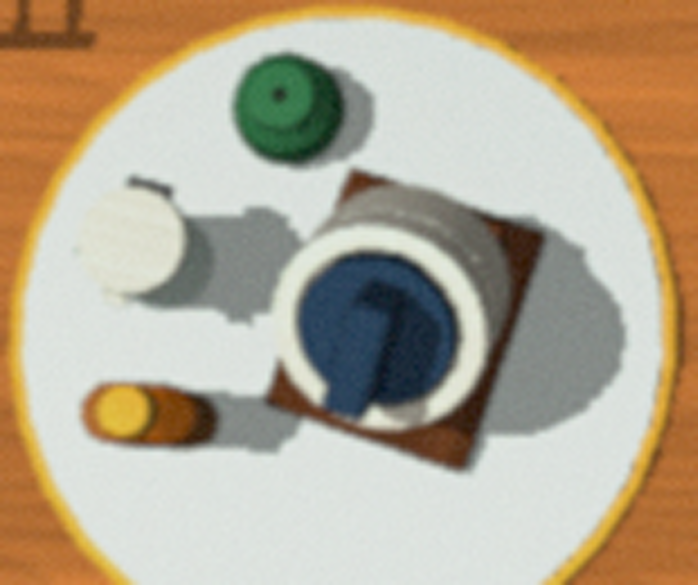

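```bash
cat > h.py <<'E'
import cv2, numpy as np
np.set_printoptions(precision=4,suppress=True)
from bench import ctrl
def K(p): return np.array([[p['fx'],0,p['cx']],[0,p['fy'],p['cy']],[0,0,1]])
def pose(n,R=None,t=None):
    p=ctrl.camera_params(n)
    if 'pose' in p: return p['pose']
    T=np.eye(4); T[:3,:3]=ctrl.current_eef_rot() if R is None else R; T[:3,3]=ctrl.current_tool_pos() if t is None else t
    return T@p['T_tool_cam']
def rays(n,uv,T=None):
    p=ctrl.camera_params(n); T=pose(n) if T is None else T
    u=cv2.undistortPoints(np.array(uv,float).reshape(-1,1,2),K(p),p['D']).reshape(-1,2)
    d=np.c_[u[:,0],-u[:,1],-np.ones(len(u))]@T[:3,:3].T
    return T[:3,3],d/np.linalg.norm(d,axis=1)[:,None]
def proj(n,P,T=None):
    p=ctrl.camera_params(n); T=pose(n) if T is None else T
    c=(np.atleast_2d(P)-T[:3,3])@T[:3,:3]; c=c*[1,-1,-1]
    return cv2.projectPoints(c,np.zeros(3),np.zeros(3),K(p),p['D'])[0].reshape(-1,2)
def tri(obs):
    A=np.zeros((3,3));b=np.zeros(3)
    for o,d in obs:
        M=np.eye(3)-np.outer(d,d);A+=M;b+=M@o
    X=np.linalg.solve(A,b)
    return X,[np.linalg.norm((np.eye(3)-np.outer(d,d))@(X-o)) for o,d in obs]
def onplane(o,d,z): return o+d*((z-o[2])/d[:,2])[:,None]
E
python3 - <<'E'
from h import *
o1,d1=rays('top',[(224.7,217.7)]);o2,d2=rays('scene',[(286.1,205)])
X,e=tri([(o1,d1[0]),(o2,d2[0])]);print('rim',X,e)
o,d=rays('top',np.array([(270,405),(470,468),(543,233),(353,172)])/4.5+[140,145])
print('base corners z~.02',onplane(o,d,0.025))
b=onplane(*rays('top',np.array([(290,105),(130,240),(150,415)])/4.5+[140,145]),0.07);print(b)
E
```

```text
rim [0.5933 0.0722 0.119 ] [np.float64(0.00015869324924168473), np.float64(0.0001586932492418698)]
base corners z~.02 [[ 0.5568  0.1445  0.025 ]
 [ 0.5216  0.0284  0.025 ]
 [ 0.6585 -0.0126  0.025 ]
 [ 0.6941  0.0997  0.025 ]]
[[0.7241 0.1314 0.07  ]
 [0.646  0.219  0.07  ]
 [0.5484 0.2037 0.07  ]]
```

```bash
cat >> h.py <<'E'
yaw=np.radians(16.8)
hd=np.array([-np.cos(yaw),np.sin(yaw),0]); ax=0.5*hd+np.array([0,0,np.sqrt(.75)])
cy=np.array([np.sin(yaw),np.cos(yaw),0]); 
rim0=np.array([0.5933,0.0722,0.119])
def ori(x):
    y=-ax; x=x-y*(x@y); x/=np.linalg.norm(x); return np.c_[x,y,np.cross(x,y)]
E
python3 - <<'E'
from h import *
print(ax, cy, np.cross(cy,ax))
print('axis proj top',proj('top',[rim0,rim0+.04*ax]),'scene',proj('scene',[rim0,rim0+.04*ax]))
for s in (1,-1):
  for dd in (.126,.012):
    print(s,dd,ctrl.ik(rim0+ax*dd,ori(s*cy)))
E
```

```text
[-0.4787  0.1445  0.866 ] [0.289  0.9573 0.    ] [ 0.8291 -0.2503  0.5   ]
axis proj top [[224.7434 217.6637]
 [220.6316 224.5323]] scene [[286.1844 205.0017]
 [296.177  194.3902]]
1 0.126 [ 12.4405  12.1691 110.4371 -26.2881  33.468  -41.7404]
1 0.012 [  8.7691  25.3824 111.4367 -39.2916  19.9239 -29.923 ]
-1 0.126 [ 12.4405  12.1691 110.4371 -26.2881  33.468  138.2596]
-1 0.012 [  8.7691  25.3824 111.4367 -39.2916  19.9239 150.077 ]
```

Run:
```python
from h import *
ctrl.goto(rim0+ax*.136,ori(cy))
print(ctrl.current_t(),ctrl.current_q(),ctrl.current_tool_pos())
T=pose('wrist'); im=ctrl.read_camera('wrist'); np.save('T1.npy',T); cv2.imwrite('pics/c_wrist.png',im)
print(proj('wrist',[rim0,rim0+.026*ax,rim0+.046*ax],T), T)
```

```text
2.675 [ 12.7439  11.0817 110.1372 -25.6159  34.8517 -42.3072] [0.5285 0.0913 0.2368]
[[256.412  181.8163]
 [256.4082 189.125 ]
 [256.4048 195.6554]] [[ 0.2892 -0.6565 -0.6967  0.3789]
 [ 0.9573  0.1975  0.2113  0.1369]
 [-0.0011 -0.728   0.6855  0.3433]
 [ 0.      0.      0.      1.    ]]
```

View pics/c_wrist.png

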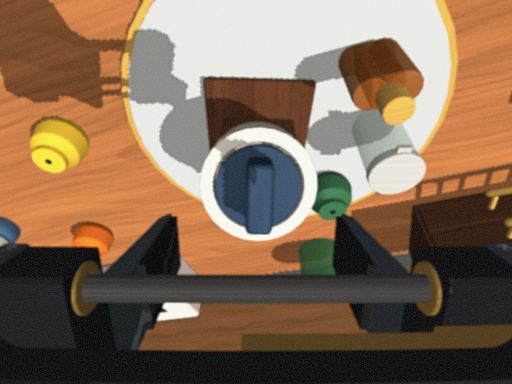

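The wrist view looks nearly straight down the cup axis. The rim ring is centred near (259,182), and the bar runs from about (260,158) to (260,233), almost vertical in the picture. Next I'll fit the rim ellipse and the bar edges.

Run:
```python
from h import *
im=cv2.imread('pics/c_wrist.png'); T=np.load('T1.npy')
c=cv2.resize(im[112:252,188:332],None,fx=4,fy=4,interpolation=cv2.INTER_CUBIC); cv2.imwrite('pics/c_crop.png',c)
hsv=cv2.cvtColor(im,cv2.COLOR_BGR2HSV)
blue=((hsv[...,0]>95)&(hsv[...,0]<130)&(hsv[...,1]>90)).astype(np.uint8)
blue[:, :205]=0; blue[:,320:]=0; blue[245:]=0
n,l,s,ce=cv2.connectedComponentsWithStats(blue);k=1+np.argmax(s[1:,4]);print(s[k],ce[k])
g=cv2.cvtColor(im,cv2.COLOR_BGR2GRAY)
for r in (165,180,195,210,225): print(r,g[r,200:320:3])
```

```text
[ 216  145   85   88 5516] [258.3154 187.5172]
165 [138 204 248 248 247 243 139  71  51  61  53  52  61  55  56  58  37  37
  41  47  44  45  49  50  49  83  87  80  81  84  88  82  71 175 249 247
 246 248 230 235]
180 [231 248 247 248 224  77  88  89  63  58  56  53  49  53  57  51  57  61
  64  87  89  89  86  84  69  79  85  82  85  86  85  86  88  82  95 245
 247 248 249 139]
195 [234 247 247 247 246  78  85  89  61  52  62  50  49  50  51  49  64  88
  85  90  81  83  84  81  69  83  84  81  86  85  86  89  86  91 144 248
 248 248 248  86]
210 [158 149 216 248 248 248 248 156  86  83  77  67  47  53  54  47  71  79
  82  83  81  87  86  80  67  87  83  85  84  85  80  88 223 248 248 248
 248 230 100  45]
225 [141 141 139 139 136 139 215 249 247 247 248 247 244 182 106  57  69  80
  79  85  86  91  89  75  69 132 220 248 248 249 247 244 246 168 145 146
 151 150 148 151]
```

View pics/c_crop.png

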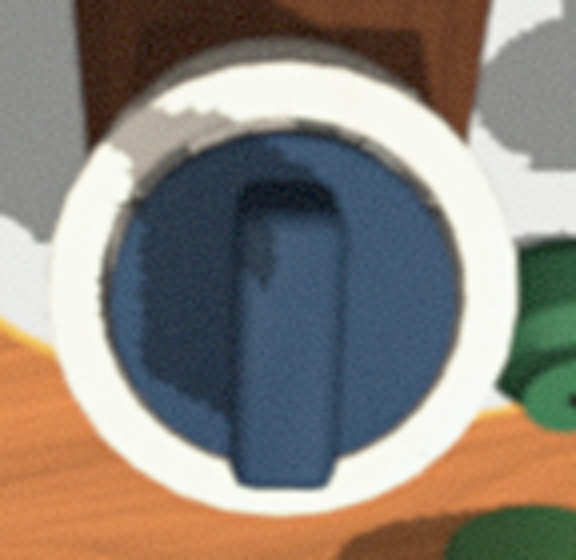

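Run:
```python
from h import *
T=np.load('T1.npy')
def c2p(p): return np.array(p,float)/4-0.375+[188,112]
# base front edge
B=onplane(*rays('wrist',[(204,78),(314,82)],T),0.025); d=B[1]-B[0]; print('base',B,'yaw',np.degrees(np.arctan2(d[0],d[1])))
ow,dw=rays('wrist',[c2p((284,287.5))],T);ot,dt=rays('top',[(224.7,217.7)]);os,ds=rays('scene',[(286.1,205)])
X,e=tri([(ow,dw[0]),(ot,dt[0]),(os,ds[0])]);print('rim',X,np.array(e))
# wrist-ray at rim plane
def onp(uv,P,n):
    o,d=rays('wrist',uv,T); return o+d*(((P-o)@n)/(d@n))[:,None]
W=onp([c2p((284,287.5))],rim0,ax); print('wrist on rim plane',W)
E_=np.c_[np.cross(cy,ax),cy,ax]
P=rim0+.046*ax
C=onp([c2p(p) for p in [(240,218),(342,218),(235,482),(332,482)]],P,ax)
print('bar top corners, cup frame mm about rim0',((C-rim0)@E_)*1e3)
print('rim in cup mm',((W-rim0)@E_)*1e3,((X-rim0)@E_)*1e3)
q=onp([c2p(p) for p in [(50,290),(518,290),(284,60),(284,515),(107,290),(463,290),(284,130)]],rim0,ax)
print(((q-rim0)@E_)*1e3)
```

```text
base [[0.5177 0.0367 0.025 ]
 [0.556  0.148  0.025 ]] yaw 18.99194438914661
rim [0.5939 0.0731 0.1207] [0.0012 0.0012 0.0004]
wrist on rim plane [[0.5954 0.0739 0.1199]]
bar top corners, cup frame mm about rim0 [[-25.8416  -7.3489  46.    ]
 [-25.8565  13.9455  46.    ]
 [ 34.0151  -8.8998  46.    ]
 [ 33.9982  12.6727  46.    ]]
rim in cup mm [[ 1.7378  2.2108 -0.    ]] [1.1103 0.9821 1.315 ]
[[  2.4162 -56.3045  -0.    ]
 [  2.3344  60.7249  -0.    ]
 [-54.2154   2.0647  -0.    ]
 [ 63.944    2.3793  -0.    ]
 [  2.4103 -42.0267   0.    ]
 [  2.348   46.9496   0.    ]
 [-37.5843   2.1075  -0.    ]]
```

```bash
sed -i 's/radians(16.8)/radians(18.0)/' h.py
cat >> h.py <<'E'
E0=np.c_[np.cross(cy,ax),cy,ax]
rim=rim0+E0@np.array([.0017,.0018,.0008])
def along():  # TCP in cup frame, mm, about rim
    return (ctrl.current_tool_pos()-rim)@E0*1e3
def st(m=''):
    R=ctrl.current_eef_rot()
    print(m,'t%.2f'%ctrl.current_t(),'tcp',along().round(2),'F',(ctrl.current_contact_force()@E0).round(1),'M',(ctrl.current_wrist_torque()@E0).round(2),'w%.3f'%ctrl.current_grip_width(),'tilt%.2f'%np.degrees(np.arccos(min(1,-R[:,1]@ax))),'j6 %.1f'%ctrl.current_q()[5])
E
python3 - <<'E'
from h import *
st('start')
ctrl.goto(rim+ax*.075,ori(cy)); st('pre')
T=pose('wrist'); cv2.imwrite('pics/d_wrist.png',ctrl.read_camera('wrist'))
print(proj('wrist',[rim+.046*ax],T))
print(ctrl.move_l(rim+ax*.013,vel=.06,contact_N=8)); st('at')
cv2.imwrite('pics/d2_wrist.png',ctrl.read_camera('wrist'))
E
```

```text
start t2.73 tcp [ -1.31  -3.67 134.97] F [-0.4 -0.2  0.8] M [ 0.05  0.22 -0.03] w1.001 tilt0.56 j6 -42.3
pre t3.08 tcp [-0.6  -0.71 74.03] F [-0.   0.6  0.6] M [ 0.1   0.22 -0.09] w1.000 tilt0.16 j6 -35.7
[[256.8641 224.6816]]
False
at t4.31 tcp [ 0.12  0.07 13.25] F [-0.4  0.1  1.4] M [ 0.11  0.19 -0.05] w1.003 tilt0.02 j6 -28.4
```

View pics/d2_wrist.png

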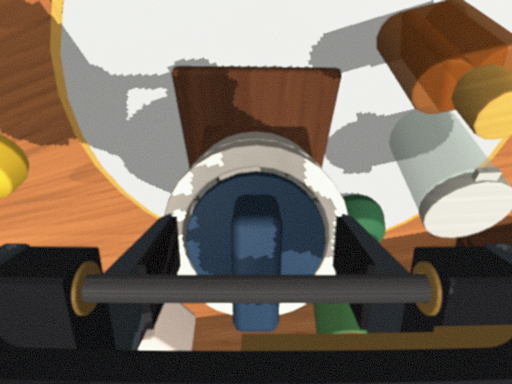

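The open fingers straddle the bar, which is centred near (256,280), and nothing else is between them. Closing now, then a light press.

Run:
```python
from h import *
ctrl.command_gripper(0.0); st('closed')
print(ctrl.move_l(ctrl.current_tool_pos()-ax*.004,vel=.01,contact_N=5)); st('pressed')
q=ctrl.current_q().copy(); q[5]+=8; ctrl.movej(q); st('turn8')
ctrl.sleep(.1); st()
```

```text
closed t5.39 tcp [-0.04 -0.03 13.05] F [ 0.3 -0.3  1.8] M [-0.1   0.28  0.01] w0.260 tilt0.00 j6 -28.4
True
pressed t5.60 tcp [-0.08 -0.02 12.97] F [ 0.7 -0.5  8.9] M [-0.19  0.08 -0.07] w0.259 tilt0.01 j6 -28.3
turn8 t5.87 tcp [-0.2  -0.   13.02] F [-1.4  1.5  4.5] M [ 0.16  0.51 -0.14] w0.257 tilt0.01 j6 -20.5
 t5.97 tcp [-0.15  0.04 13.03] F [-1.2  1.8  5.6] M [ 0.14  0.55 -0.07] w0.263 tilt0.02 j6 -20.5
```

Run:
```python
from h import *
for i in range(13):
    q=ctrl.current_q().copy(); q[5]+=7; ctrl.movej(q)
    h0=along()[2]
    hit=ctrl.move_l(ctrl.current_tool_pos()-ax*.003,vel=.02,contact_N=5)
    h1=along()[2]; st(f'{i} hit={hit} d={h0-h1:.2f}')
    if not hit or h0-h1>1.8: break
    F=ctrl.current_contact_force()@ax
    if F>14: ctrl.move_l(ctrl.current_tool_pos()+ax*.0004,vel=.02); st('relieved')
    if ctrl.current_t()>28: break
```

```text
0 hit=True d=0.57 t6.42 tcp [-0.29 -0.02 12.44] F [ 1.3 -0.2 20.8] M [-0.51  0.44 -0.2 ] w0.259 tilt0.11 j6 -13.3
relieved t6.67 tcp [-0.37 -0.06 12.71] F [-0.2 -0.7 -0.7] M [ 0.12  0.32 -0.06] w0.266 tilt0.02 j6 -13.6
1 hit=True d=0.24 t7.13 tcp [-0.53 -0.07 12.38] F [ 0.3  0.1 24.5] M [-0.53  0.36 -0.1 ] w0.263 tilt0.11 j6 -6.4
relieved t7.38 tcp [-0.59 -0.05 12.64] F [0.4 0.6 2.4] M [ 0.04  0.21 -0.04] w0.261 tilt0.03 j6 -6.6
2 hit=True d=0.44 t7.84 tcp [-0.69 -0.07 12.14] F [-0.2 -0.4 32. ] M [-0.32  0.51 -0.16] w0.265 tilt0.12 j6 0.6
relieved t8.09 tcp [-0.62 -0.   12.54] F [0.1 0.8 8.3] M [-0.13  0.35  0.02] w0.260 tilt0.06 j6 0.4
3 hit=False d=3.28 t8.66 tcp [-0.48  0.05  9.  ] F [ 2.2 -0.7 -4.7] M [ 0.05 -0.34 -0.18] w0.258 tilt0.08 j6 7.9
```

Run:
```python
from h import *
st()
q=ctrl.current_q().copy(); q[5]+=2.5; ctrl.movej(q); st('turn')
hit=ctrl.move_l(ctrl.current_tool_pos()-ax*.0065,vel=.02,contact_N=6); st(f'{hit}')
ctrl.sleep(.1); st()
```

```text
t8.66 tcp [-0.48  0.05  9.  ] F [ 2.2 -0.7 -4.7] M [ 0.05 -0.34 -0.18] w0.258 tilt0.08 j6 7.9
turn t8.91 tcp [-0.82 -0.1   8.96] F [-0.5  0.4 -1.3] M [ 0.07  0.35 -0.01] w0.261 tilt0.05 j6 10.3
True t9.21 tcp [-0.75  0.01  4.67] F [0.7 0.6 9.7] M [-0.29  0.04  0.04] w0.260 tilt0.11 j6 11.2
 t9.31 tcp [-0.75  0.03  4.65] F [ 0.9 -0.2 11.7] M [-0.35  0.08  0.03] w0.259 tilt0.10 j6 11.2
```

Run:
```python
from h import *
ctrl.move_l(ctrl.current_tool_pos()+ax*.0003,vel=.02); st('relieved')
ctrl.command_gripper(0.55); st('open')
ctrl.move_l(ctrl.current_tool_pos()+ax*.08,vel=.1); st('up')
ctrl.move_l(rim+ax*.136+0*ax,vel=.15,ori=ori(cy)); st('look')
T=pose('wrist'); im=ctrl.read_camera('wrist'); cv2.imwrite('pics/e_wrist.png',im); np.save('T2.npy',T)
c=cv2.resize(im[112:252,188:332],None,fx=4,fy=4,interpolation=cv2.INTER_CUBIC); cv2.imwrite('pics/e_crop.png',c)
```

```text
relieved t9.56 tcp [-0.87 -0.04  4.76] F [-1.5  0.1 -0.9] M [0.09 0.36 0.  ] w0.262 tilt0.03 j6 10.9
open t10.14 tcp [-0.74  0.01  4.94] F [-0.6 -0.4  0.4] M [-0.    0.18 -0.  ] w0.551 tilt0.04 j6 10.9
up t11.09 tcp [-0.91 -0.06 84.53] F [ 0.5 -0.3 -0.5] M [ 0.05  0.18 -0.04] w0.553 tilt0.02 j6 1.4
look t11.90 tcp [ -0.22  -0.11 135.49] F [-0.2  0.4 -0.1] M [ 0.1   0.22 -0.07] w0.552 tilt0.04 j6 -39.9
```

View pics/e_crop.png

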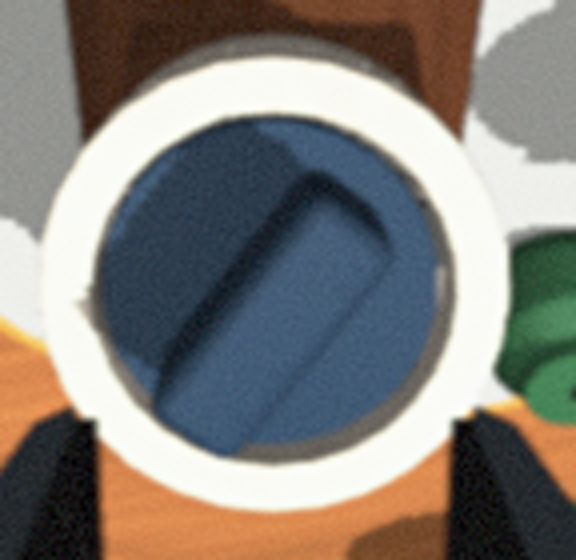

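View pics/e_wrist.png

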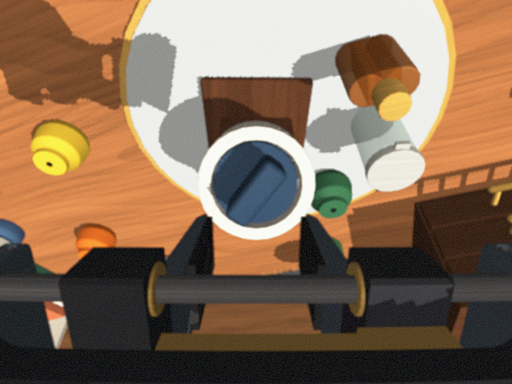

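The wrist view shows the disc sunk below the rim, with the cup's inner wall visible around it. The bar has turned by about 39°. Now checking the outside views, clear of the arm.

Run:
```python
from h import *
ctrl.goto(np.array([0.40,-0.25,0.30]),np.c_[[0,-1,0],[0,0,-1],[1,0,0]].astype(float)); st('away')
a=ctrl.read_camera('scene'); b=ctrl.read_camera('top')
cv2.imwrite('pics/f_scene_full.png',a);cv2.imwrite('pics/f_top_full.png',b)
A=cv2.resize(a[165:305,205:370],None,fx=4.5,fy=4.2,interpolation=cv2.INTER_CUBIC)
cv2.imwrite('pics/f_scene.png',A)
B=cv2.resize(b[145:275,140:295],None,fx=4.5,fy=4.5,interpolation=cv2.INTER_CUBIC); cv2.imwrite('pics/f_top.png',B)
```

```text
away t13.42 tcp [  15.59 -367.5   197.82] F [ 0.3 -0.2 -0.2] M [ 0.05  0.07 -0.02] w0.548 tilt30.02 j6 50.7
```

View pics/f_scene.png

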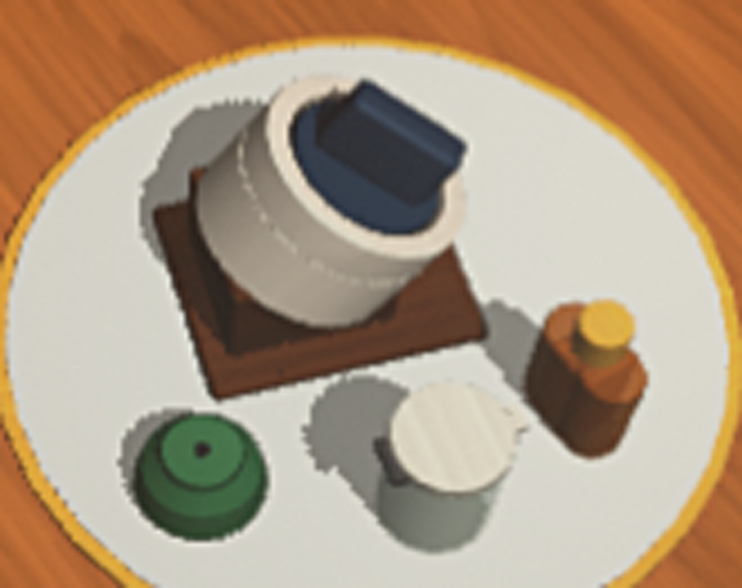

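View pics/f_top.png

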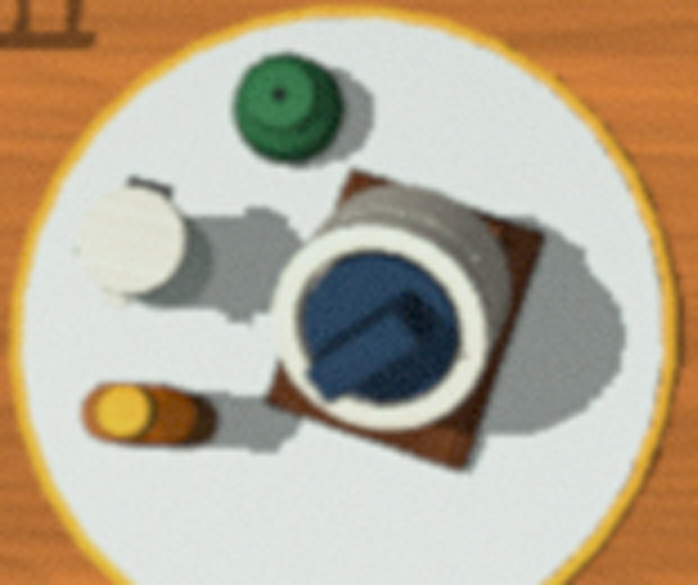

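The disc sits inside the rim in both outside views. The bystanders are at the same pixels as before: incense holder (200,475), canister (450,440) and bottle (590,380) in the scene crop. Handing in.

Run:
```python
from h import *
print(np.abs(ctrl.current_dq()).max()); ctrl.sign_off()
```

```text
0.1912171350090674
the job is handed in; nothing more can be done
```

The blue stand is turned home in the white cup and released, and the job is handed in at about 13.5 s of the 45 s allowed.

- **What I did:** I gripped the stand across its bar, pressed lightly along the cup's axis and turned it in 7–8° steps. The lugs dropped after about 36°, and the total turn was about 39°. I then pushed until it seated, relieved the load, let go and backed the arm away.
- **Depth:** The stand sank 8.1 mm along the axis, against 8 mm expected, and stopped firmly at about 10 N. While I was probing, the press briefly reached 32 N, well under the 120 N wrist limit. That is more than the few N the task calls for.
- **Fit:** The last pictures show the disc below the rim and apparently level. I judged level by eye, not by measuring it.
- **Other things on the tray:** The bottle, canister and incense holder appear at the same pixels as before.
- **Disagreements:** The cup's centre differed by about 2 mm between the wrist camera and the other two cameras, and its yaw by about 2° (17° from the top view, 19° from the wrist view). I used values in between, and the side forces stayed below 3 N.

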